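Show the beaded plaque over its seat on the collar

TASK

Lever up the lid of the brass tin with the palette knife by its front lip and swing it open past upright, then put the knife down on its rest or on the table. Take the beaded plaque out of the tin, carry it over the row of bead jars without disturbing them, and finish still holding it level about 1 cm above the empty seat on the collar, centred and turned to match the seat's outline, never touching the collar, so that I can check the fit before it is glued.

Things in the scene. Friction and masses are not known exactly. Their poses are not given: they have to be found in the camera images.
- tin: brass box fixed to the table, outer size 100 (x) x 110 (y) x 40 high, walls and floor 3 thick; origin at the centre of its underside; x points from its front (the side nearest the robot) to its hinge side, z up
- lid (a joint): hinge of the tin's lid, rad: 0 shut, grows as the front rises, 1.57 upright, stop at 2.2. The lid stays wherever it is left (friction 0.06 N m: about 1 N at the lip). It is a flat plate 114 x 110 x 3; shut, its underside lies on the rim, 40 above the table, and it sticks out 14 beyond the tin's front wall as a lip over the full width
- lid_hinge (a point): point on the hinge axis in the middle of the tin's far (+x) rim, 40 above the table and 50 from the tin's centre; the axis runs along the tin's y, at the level of the lid's underside; fixed, axes as the tin's
- lid_lip (a point): middle of the lower front edge of the lid's lip, 114 from the hinge axis; moves with the lid
- rest: dark wooden knife rest fixed to the table: base plate 150 x 46 x 6 and two posts 12 thick, 46 wide: rear at x = -88 (top at 30, under the handle), front at x = +36 (top 36.5, under the blade); cheeks 8 higher on each side keep the knife from rolling. Origin on the table, x along the knife to its blade
- knife: palette knife on its rest, 200 long, about 60 g: light wood handle 16 wide x 16 high (x -100 to +10), stiff flat steel blade 20 wide x 3 thick (x +10 to +100, mid-plane 8 above the underside). Origin at mid-length on the handle's underside, 30 above the table at the start; x to the blade's tip, z up. Balance point about x = -15; grip the handle from above between x = -75 and +5
- knife_tip (a point): middle of the blade's end, 100 along x from the knife's origin and 8 above its underside
- plaque: white beaded plaque lying on the tin's floor (underside 3 above the table), about 60 g: flat pointed oval 64 long (x) x 36 wide (y) x 6 thick, with an upright oblong setting in its middle to grip by, 28 (x) x 14 (y), from 6 to 24 above the underside. Origin at the centre of the underside, z up, ends alike. Its length lies roughly along the tin's x
- collar: stiff white crescent collar form fixed to the table, 20 high, 64 broad, bent on a mean radius of 85, covered in pearl rows; origin on the table under the middle of its empty seat; x runs along the crescent at the seat, y to the inside of the bend
- seat (a point): the empty seat for the plaque, at the middle of the crescent: bare patch ringed by a steel-wire outline, a pointed oval about 76 long (x) x 48 wide (y) outside, 4 high. This point is the centre of the outline at the level of its top, 24 above the table; x along its length, either way round
- jar0: a closed round bead jar, clear body and aluminium lid, 64 diameter x 85 high, standing upright on the table; origin at the centre of its underside. One of a row of three between the tin and the collar
- jar1: a closed round bead jar, clear body and aluminium lid, 64 diameter x 85 high, standing upright on the table; origin at the centre of its underside. One of a row of three between the tin and the collar
- jar2: a closed round bead jar, clear body and aluminium lid, 64 diameter x 85 high, standing upright on the table; origin at the centre of its underside. One of a row of three between the tin and the collar
- tub: white lidded plastic tub, 64 diameter x 50 high; bystander, origin at the centre of its underside
There are look-alikes about, which are no part of the job. There is more than one size of the knife; the one meant has the size given above.

How it is judged (in metres and radians):
On the way, in this order (a step that is already met when the one before it is completed fails the run):
1. the lid is levered up a gap of at least 0.35 rad with the knife bearing on it (value of joint lid above 0.35 rad and contact force between knife and tin above 0.05 N and contact force between the fingers and tin below 0.1 N), for 0.02 s.
2. the lid is open past upright (over 1.57 rad) (value of joint lid above 1.57 rad), for 0.2 s.
3. the knife has been put down and let go, lower than 60 mm, at rest (contact force between each of the fingers, the arm and knife below 0.1 N and height (world z) of knife below 0.06 m and linear speed of knife below 0.02 m/s), for 0.2 s.
4. the plaque is held by the fingers with its underside above the jar tops (over 87 mm) (height (world z) of plaque above 0.087 m and contact force between the fingers and plaque above 0.5 N), for 0.1 s.
At the end, for the whole second after the job is handed in: Fingers hold the plaque still over the seat: underside 3-20 mm above the outline's top, centre within 6 mm, long axis within 0.14 rad (either way round), level within 0.12 rad, not touching the collar; lid open over 1.5 rad; knife let go, at rest, lower than 60 mm (z of plaque in the frame of seat between 0.003 and 0.02 m and horizontal distance between plaque and seat below 0.006 m and angle between the x axis of plaque and the x axis of seat, either way round below 0.14 rad and angle between plaque's own z axis and vertical below 0.12 rad and contact force between the fingers and plaque above 0.5 N and contact force between plaque and collar below 0.05 N and linear speed of plaque below 0.01 m/s and value of joint lid above 1.5 rad and contact force between the fingers and knife below 0.1 N and height (world z) of knife below 0.06 m and linear speed of knife below 0.02 m/s); the arm keeps its last pose, push and grip.
It fails at once if a jar or the tub is shifted more than 12 mm or tipped more than 0.2 rad (distance of any of jar0, jar1, jar2, tub from where it was at the start of the episode above 0.012 m or angle between any of jar0, jar1, jar2, tub's own z axis and vertical above 0.2 rad).
It fails at once if the plaque touches the collar (over 0.3 N) (contact force between plaque and collar above 0.3 N).
It also fails if it takes over 66 s, if anything falls off the work surface, if the arm or the gripper's body presses on something with over 40 N, if the wrist force passes 120 N, or if a joint passes its speed limit or range.

ROBOT

A 6-joint arm with a two-finger parallel gripper is mounted at the origin on the work surface. World frame = base frame: x ahead of the robot, y to its left, z up, the work surface at z = 0. Lengths are in m, angles in degrees, forces in N, time in s.
With the tool pointing down it reaches from about 0.4 to 0.825 m from the base axis. Payload 7 kg.
Tool frame: the origin (TCP) lies at the very end of the fingers, on their centre line; the grasp point (between the pads) lies 19 mm behind it; z points along the fingers, y is the line along which they close (so a half turn about z gives the same grasp; the last joint's range is limited). The gripper opens to 88 mm and grips with 3 to 60 N. Pads are 19 mm wide; open, the fingers measure 130 mm over their backs; the gripper's body (78 mm by 193 mm) begins 47 mm behind the grasp point.
Start: joints at [80.105, 20.546, 0.682, 0, -70.136, -16.507], TCP at [0.3, 0.605, 0.227] pointing down, gripper open.
Joint ranges: [-176.03, 176.03], [-82.01, 121.73], [-58.28, 71.71], [-173.87, 95.51], [-174.79, -0.11], [-173.66, 173.66]. Speed limits (degrees/s): [136.94, 136.94, 172.46, 180, 180, 180].

INTERFACE

Orientations are given as [roll, pitch, yaw] about the fixed x, y, z axes, in that order (R = Rz(yaw) Ry(pitch) Rx(roll)).
In Python, from plant import get_state, capture, close_job, regions_of gives the robot as it stands.
- The arm moves only by the tool jog_arm, never from a script. Its argument "moves" is a list of rows, each a list of 3 entries, a list of its own where there are three numbers: the shift along the tool's x, y, z in cm, then the turn about the tool's z in degrees, then the finger opening in cm, from 0 to 8.76. A call has 1 to 12 rows; each row shifts and turns the commanded pose from where the row before left it, along the tool's axes as they then stand; what a row does not reach is not made up. A row lasts 1/8 s, in which the tool goes at most 62.5 mm and 10.7 degrees, less where a joint would pass 70% of its speed; a pose out of reach is approached as far as the arm can. A call is refused whole if a number of a shift passes 6.25 or a number of a turn 10.7, either way. A call with a gripper value outside its range is refused whole. The fingers move at their own pace and stop on an object; "newtons" is the grip in N (left out, the last holds). Time passes only in rows, so rows that do not move let the fingers close. It gives the time, the measured TCP pose, the force, the opening and the grip force at its end, in the units of the state.
- get_state(): the state, without advancing time (a new reading comes with each control period).
- capture(name): name is "scene" or "top"; returns a dict with "pixels" (480x640x3 uint8, blue, green, red), "mtx" (3x3 intrinsics, pixels), "world_from_camera" (4x4, takes a point from camera to world coordinates). Camera axes: x right, y down, z forward; pixel columns grow to the right and rows downward; lengths in m; the calibration is good to about 2 mm. A picture is of the moment at which its call begins. There is no depth.
- close_job(): hands the job in; it is judged then, once.
Trained networks look in a picture, given as the dict that the camera call returned (one of the last four; its "shot" number tells which), for a name from the list of things; names that differ only in an ending like _2 or _b are one class to them, and where a whole thing is asked for, a point or a joint stands for the part that bears it (a point fixed in the world has none). Each returns a list of dicts, best first, with "confidence" (0 to 1); they miss things now and then, are a little off and sometimes report something else, mostly with a low value. They report only what shows in the picture. A call takes as long as a camera call. They do not tell look-alikes from the thing itself.
- regions_of(picture, thing): "pixels" (480x640 bool, what is visible of it) and "pixel" ([column, row] in pixels, amid what is visible of it).
The state is a dict: "time_s": time; "joints": joint angles; "qd": joint speeds; "joint_torque": joint torques, N m; "tcp_pos": TCP position; "eef_rot": TCP orientation; "contact_force": force on the tool from outside, world axes, zero at the start; "moment": the same for the moment, N m; "gripper_width": finger opening in m; "gripper_force": force on a finger pad.
Only numpy, scipy, OpenCV 4.12 (cv2) and the standard library are available. Lean on these libraries where they do the work, as an engineer would, in place of code of your own. Each camera call takes 0.05 s, during which the arm holds its last target. There are 200 camera calls.

## Working session

There is one attempt and no reset: what is moved stays moved. The work goes in short steps, Python scripts to look and compute and a tool call to move; the robot and the scene stay as the last step left them, time stands still between calls to the robot, and variables do not carry over. Pictures are saved under pics/ and viewed, at most 10 in all, crops included, and the job is handed in when it is done.

Besides the shell and the picture viewer there is one more tool, called after "Emit:" as name(argument=value, ...), one argument or row to a line, values as JSON. jog_arm: Moves the arm, as the interface text tells. Its arguments: {"type":"object","properties":{"moves":{"type":"array"},"newtons":{"type":"number"}},"required":["moves"]}

```bash
ls; mkdir -p pics
python3 - <<'E'
from plant import *
import cv2,numpy as np
s=get_state();print(s)
for n in("scene","top"):
    c=capture(n);cv2.imwrite(f"pics/{n}0.png",c["pixels"]);print(n,c["mtx"].tolist(),np.round(c["world_from_camera"],4).tolist())
    for t in("tin","lid","rest","knife","plaque","collar","jar0","tub"):
        print(t,[(np.round(r["pixel"]).tolist(),round(r["confidence"],2),int(r["pixels"].sum())) for r in regions_of(c,t)])
E
```

```text
pics
{'time_s': 0.0, 'joints': array([ 8.01046065e+01,  2.05909827e+01,  6.34376490e-01, -1.93724030e-02,
       -7.01342580e+01, -1.65077530e+01]), 'qd': array([ 0.10694847,  0.02920016,  0.01947476,  0.01608186,  0.0646153 ,
       -0.13110182]), 'joint_torque': array([ 1.85792938e-03, -5.82717919e+01,  2.93053794e+01,  6.99704424e+00,
        6.73410657e-03, -1.72020459e-04]), 'tcp_pos': array([0.2999668 , 0.60415782, 0.22563471]), 'eef_rot': array([ 1.79907706e+02, -8.36036225e-03, -2.64097373e+01]), 'contact_force': array([ 0.19792253,  0.21442222, -0.53072668]), 'moment': array([0.01779461, 0.02186178, 0.02711362]), 'gripper_force': 0.0, 'gripper_width': 0.08732965033509539}
scene [[455.8865109155991, 0.0, 324.36573586681425], [0.0, 455.8865109155991, 244.67233834634953], [0.0, 0.0, 1.0]] [[0.1829, 0.8085, -0.5593, 1.0246], [0.9831, -0.1496, 0.1052, -0.077], [0.0014, -0.5691, -0.8223, 0.8063], [0.0, 0.0, 0.0, 1.0]]
tin [([446.0, 260.0], 0.64, 3434)]
lid [([444.0, 254.0], 0.84, 2648)]
rest [([360.0, 230.0], 0.81, 816)]
knife [([466.0, 199.0], 0.78, 405), ([222.0, 192.0], 0.6, 218), ([366.0, 240.0], 0.56, 728)]
plaque [([446.0, 260.0], 0.3, 3385)]
collar [([143.0, 322.0], 0.59, 4608)]
jar0 [([299.0, 298.0], 0.94, 1424), ([286.0, 256.0], 0.78, 1294)]
tub [([387.0, 328.0], 0.66, 1184)]
top [[447.51890272171977, 0.0, 319.8823083784256], [0.0, 447.51890272171977, 232.2379372698133], [0.0, 0.0, 1.0]] [[0.0284, -0.995, 0.0959, 0.445], [-0.9994, -0.0264, 0.0221, 0.0179], [-0.0194, -0.0965, -0.9951, 0.8397], [0.0, 0.0, 0.0, 1.0]]
tin [([202.0, 204.0], 0.6, 4093)]
lid [([198.0, 207.0], 0.64, 3822)]
rest [([284.0, 265.0], 0.98, 1261), ([275.0, 247.0], 0.16, 1173)]
knife [([274.0, 244.0], 0.94, 1100), ([436.0, 362.0], 0.8, 603)]
plaque [([280.0, 265.0], 0.27, 1230)]
collar [([524.0, 209.0], 0.56, 5510)]
jar0 [([370.0, 286.0], 0.56, 1147)]
tub [([285.0, 133.0], 0.85, 1067), ([195.0, 207.0], 0.41, 3844)]
```

View pics/scene0.png

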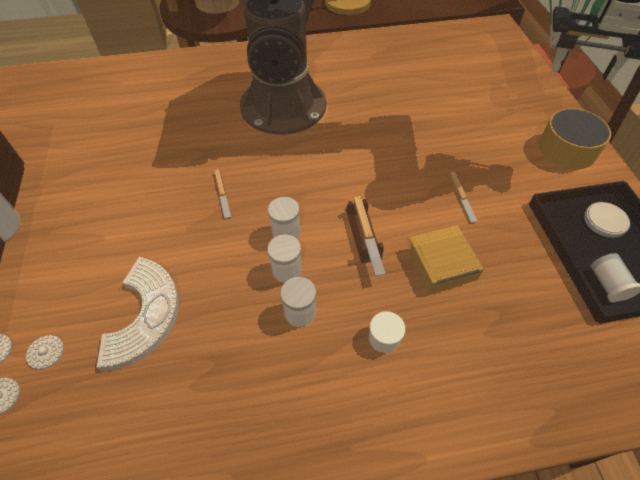

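View pics/top0.png

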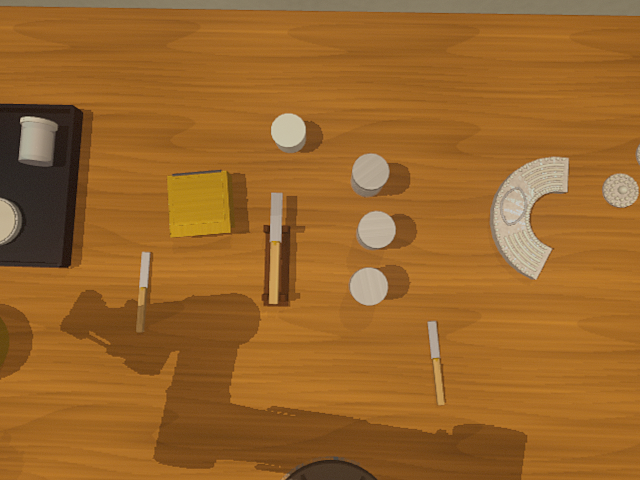

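The scene view shows the brass tin at (446,258). In the top view it is at (200,204), with its lip towards the robot.

| Item | Candidates (top view pixels) | Choice |
|---|---|---|
| Knife | Long one on the dark rest (274,248), small loose ones (145,290) and (436,362) | (274,248), for its size and the rest |
| Plaque | Beaded discs (621,190) and at the image edge | None of these; the real plaque is inside the shut tin |

The jars are at (370,172), (377,230) and (369,286). The tub is at (288,132), and the seat on the collar is at (513,206).

```bash
cat > h.py <<'E'
from plant import *
import cv2,numpy as np
from scipy.optimize import minimize
def proj(c,P):
    T=np.linalg.inv(c["world_from_camera"]);q=P@T[:3,:3].T+T[:3,3];q=q@c["mtx"].T
    return q[:,:2]/q[:,2:]
def plane(c,px,z):
    px=np.atleast_2d(px).astype(float);d=np.c_[px,np.ones(len(px))]@np.linalg.inv(c["mtx"]).T
    W=c["world_from_camera"];d=d@W[:3,:3].T;o=W[:3,3];return o+d*((z-o[2])/d[:,2])[:,None]
def box(x0,x1,y0,y1,z0,z1): return np.array([[x,y,z] for x in(x0,x1) for y in(y0,y1) for z in(z0,z1)])/1000
def place(P,p):
    c,s=np.cos(p[2]),np.sin(p[2]);return np.c_[P[:,0]*c-P[:,1]*s+p[0],P[:,0]*s+P[:,1]*c+p[1],P[:,2]]
S=8
def sil(c,parts,p):
    m=np.zeros((480,640),np.uint8)
    for P in parts:
        q=cv2.convexHull((proj(c,place(P,p))*2**S).round().astype(np.int32));cv2.fillConvexPoly(m,q,255,cv2.LINE_AA,S)
    return m/255.
def fit(obs,parts,p0):
    def cost(p):
        v=0
        for c,m in obs:
            s=sil(c,parts,p);v+=np.abs(s-m).sum()/m.sum()
        return v
    best=min((minimize(cost,p0,method="Nelder-Mead",options=dict(initial_simplex=np.array(p0)+np.array([[0,0,0],[d,0,0],[0,d,0],[0,0,8*d]]),xatol=1e-5,fatol=1e-5)) for d in(.01,-.008)),key=lambda r:r.fun)
    return best.x,best.fun/len(obs)
def mask(c,t,near,r=25):
    for g in regions_of(c,t):
        if np.hypot(*(np.array(g["pixel"])-near))<r:return g["pixels"].astype(float)
TIN=[box(-50,50,-55,55,0,40),box(-64,50,-55,55,40,43)]
KNIFE=[box(-100,10,-8,8,30,46),box(10,100,-10,10,36.5,39.5)]
E
python3 - <<'E'
from h import *
a=capture("scene");b=capture("top")
def do(n,t,parts,pa,pb,z,yaw=0):
    p0=[*plane(b,pb,z)[0,:2],yaw]; o=[(c,m) for c,m in((a,mask(a,t,pa)),(b,mask(b,t,pb))) if m is not None]
    for k in([o] if len(o)<2 else [o,o[:1],o[1:]]): x,f=fit(k,parts,p0);print(n,len(k),np.round(x[:2],4),round(np.degrees(x[2]),2),round(f,3))
do("tin","tin",TIN,(446,258),(200,204),.03)
do("knife","knife",KNIFE,(366,238),(274,247),.038)
th=np.linspace(0,6.28,40);cyl=lambda h:np.array([[.032*np.cos(t),.032*np.sin(t),z] for t in th for z in(0,h)])
for i,(pa,pb) in enumerate([((299,300),(370,172)),((286,256),(377,230)),((284,218),(369,286))]): do("jar%d"%i,"jar0",[cyl(.085)],pa,pb,.06)
do("tub","tub",[cyl(.05)],(387,328),(288,132),.04)
c=np.hstack([cv2.resize(b["pixels"][185:315,245:315],None,fx=4,fy=4),cv2.resize(b["pixels"][165:250,480:560],None,fx=6,fy=6)[:520,:480][:, :]]) if 0 else None
L=cv2.resize(b["pixels"][185:315,240:320],(320,520),interpolation=cv2.INTER_CUBIC)
R=cv2.resize(b["pixels"][170:235,485:545],(480,520),interpolation=cv2.INTER_CUBIC)
cv2.imwrite("pics/crop1.png",np.hstack([L,R]))
E
```

```text
tin 1 [0.5741 0.2572] 6.74 0.052
knife 2 [0.4916 0.1153] 0.62 0.176
knife 1 [0.4914 0.1148] 0.64 0.099
knife 1 [0.4918 0.1168] 0.15 0.219
jar0 2 [ 0.6236 -0.0487] 2.12 0.175
jar0 1 [ 0.6227 -0.0499] -2.13 0.112
jar0 1 [ 0.6236 -0.0467] 2.24 0.232
jar1 2 [ 0.5265 -0.0612] -0.36 0.119
jar1 1 [ 0.5225 -0.0626] 6.44 0.155
jar1 1 [ 0.5259 -0.0602] -2.54 0.065
jar2 2 [ 0.4289 -0.0495] -3.08 0.212
jar2 1 [ 0.4213 -0.0499] 6.51 0.335
jar2 1 [ 0.4291 -0.049 ] 1.26 0.081
tub 2 [0.7052 0.0998] -1.33 0.167
tub 1 [0.7032 0.099 ] 3.21 0.155
tub 1 [0.706  0.0996] -1.18 0.173
```

View pics/crop1.png

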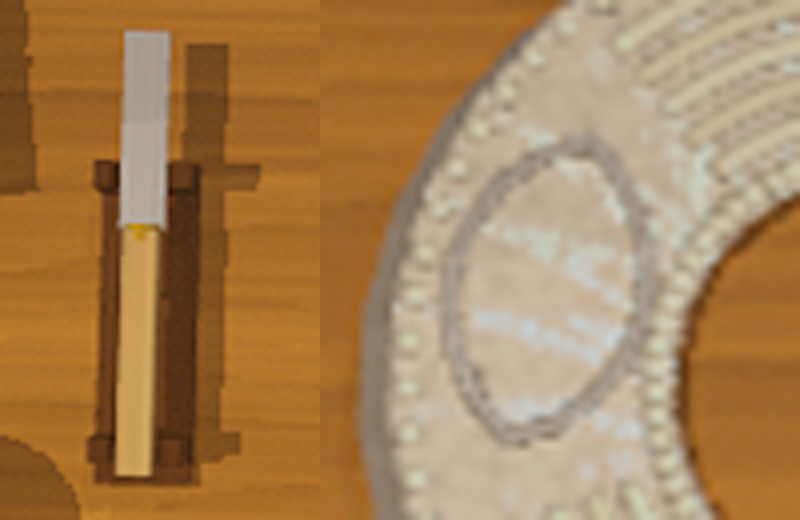

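The left crop is the long knife on the dark rest: blade tip at top px (277,193), handle end at (273,304). The right crop is the empty seat outline: ends at (557,187) and (550,225), centre about (553.7,206) minus the crop offset. I'll compute from these corners.

Run:
```python
from h import *
b=capture("top");a=capture("scene")
f=lambda p,o,s:(np.array(p)+.5)/s-.5+o
L=[f(p,(240,185),4) for p in((147.5,31),(133.5,476),(144,227))]
t=plane(b,L[0],.0395)[0];e=plane(b,L[1],.046)[0];j=plane(b,L[2],.046)[0]
print("knife tip",t,"end",e,"joint",j,np.hypot(*(t-e)[:2]),"yaw",np.degrees(np.arctan2(*(t-e)[1::-1])),"mid",(t+e)/2)
# seat
R=[f(p,(485,170),8) for p in((578,138),(523,441),(446,300),(652,270))]
P=plane(b,R,.024);print("seat",P[:,:2].round(4).tolist(),"mid",P[:2].mean(0),P[2:].mean(0),"len",np.hypot(*(P[0]-P[1])[:2]),"w",np.hypot(*(P[2]-P[3])[:2]),"yaw",np.degrees(np.arctan2(*(P[0]-P[1])[1::-1])))
# collar outer arc & regions
for c in(a,b):
    g=regions_of(c,"collar")[0]["pixels"];ys,xs=np.nonzero(g);
    cv2.imwrite("pics/m.png",g.astype(np.uint8)*255)
# tin colour mask
out=[]
for c,(x,y) in((a,(446,258)),(b,(200,204))):
    hsv=cv2.cvtColor(c["pixels"],cv2.COLOR_BGR2HSV);h=c["pixels"].astype(int)
    w=np.zeros((480,640),bool);w[y-50:y+50,x-50:x+50]=1
    m=((hsv[...,0]>=20)&(hsv[...,0]<32)&(hsv[...,1]>150)&w).astype(np.uint8)
    n,l,st,ce=cv2.connectedComponentsWithStats(m);k=1+st[1:,4].argmax();m=(l==k).astype(np.uint8)
    r=cv2.minAreaRect(np.argwhere(m)[:,::-1].astype(np.float32));print(m.sum(),r)
    q=cv2.boxPoints(r);print(plane(c,q,.043)[:,:2].round(4).tolist())
    m=cv2.morphologyEx(m,cv2.MORPH_CLOSE,np.ones((5,5)));out.append((c,m.astype(float)))
print("tin col",*[(np.round(x,4),round(np.degrees(x[2]),2),round(f,3)) for x,f in(fit(out,TIN,[.574,.257,.1]),fit(out[:1],TIN,[.574,.257,.1]),fit(out[1:],TIN,[.574,.257,.1]))])
A=cv2.resize(a["pixels"][255:375,90:190],(400,480),interpolation=cv2.INTER_CUBIC)
B=cv2.resize(a["pixels"][220:300,400:490],(400,356),interpolation=cv2.INTER_CUBIC);B=np.vstack([B,np.zeros((124,400,3),np.uint8)])
cv2.imwrite("pics/crop2.png",np.hstack([A,B]))
```

```text
knife tip [0.59266201 0.11648018 0.0395    ] end [0.39315532 0.11435768 0.046     ] joint [0.50298002 0.11389932 0.046     ] 0.1995179851026709 yaw 0.609531484213769 mid [0.49290867 0.11541893 0.04275   ]
seat [[0.6186, -0.3953], [0.5484, -0.3814], [0.5803, -0.3647], [0.5884, -0.4113]] mid [ 0.58348123 -0.38836884  0.024     ] [ 0.58437153 -0.38802163  0.024     ] len 0.07152958488395615 w 0.04732458949516704 yaw -11.207651263697947
1 ((468.0, 250.0), (0.0, 0.0), 0.0)
[[0.5711, 0.3037], [0.5711, 0.3037], [0.5711, 0.3037], [0.5711, 0.3037]]
3694 ((199.16152954101562, 203.77346801757812), (61.43748092651367, 64.21467590332031), 85.13549041748047)
[[0.6174, 0.3217], [0.6303, 0.205], [0.5187, 0.1903], [0.5058, 0.3053]]
tin col (array([-0.6838,  0.5992,  5.6467]), np.float64(323.53), np.float64(1.0)) (array([-0.6838,  0.5992,  5.6467]), np.float64(323.53), np.float64(1.0)) (array([0.5743, 0.2586, 0.1321]), np.float64(7.57), np.float64(0.135))
```

View pics/crop2.png

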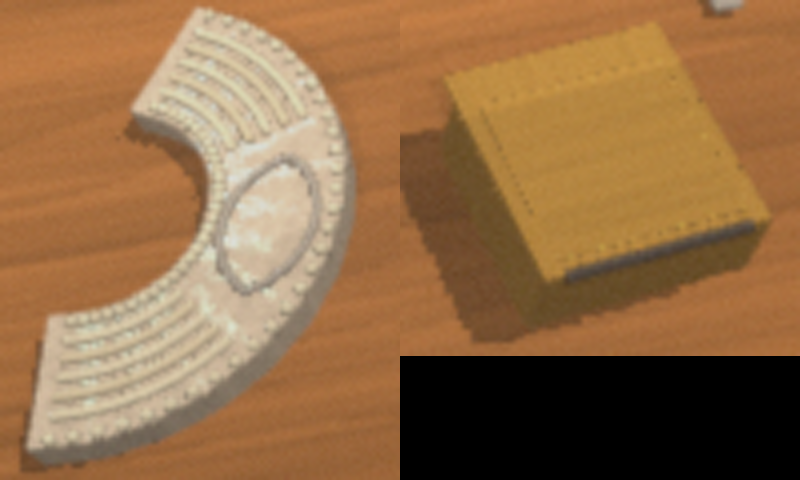

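The crop shows the seat outline (scene px about (162,295) to (152.5,327.5)) and the lid top corners (scene px about (411,237), (458,225), (483,268), (433,283)).

Run:
```python
from h import *
a=capture("scene")
f=lambda p,o,s:(np.array(p)+.5)/s-.5+o
C=[f(p,(400,220),4.447) for p in((48,75),(258,22),(370,215),(148,282))]
P=plane(a,C,.043);print(P[:,:2].round(4).tolist(),"ctr",P.mean(0)[:2],[round(float(np.hypot(*(P[i]-P[i-1])[:2])),4) for i in range(4)],"yaw",[round(float(np.degrees(np.arctan2(*(v)[1::-1]))),2) for v in(P[3]-P[0],P[2]-P[1],P[0]-P[1],P[3]-P[2])])
S=[f(p,(90,255),4) for p in((288,157),(246,293),(216,225),(321,205))]
P=plane(a,S,.024);print("seat",P[:,:2].round(4).tolist(),"mid",P[:2].mean(0),P[2:].mean(0),"yaw",np.degrees(np.arctan2(*(P[1]-P[0])[1::-1])),np.hypot(*(P[0]-P[1])[:2]))
# seat by ellipse refine: gray wire in top and scene rectified
b=capture("top")
for c,n in((a,"s"),(b,"t")):
    X,Y=np.meshgrid(np.arange(.63,.53,-.0002),np.arange(-.34,-.44,-.0002),indexing="ij")
    q=proj(c,np.c_[X.ravel(),Y.ravel(),np.full(X.size,.023)]).astype(np.float32).reshape(*X.shape,2)
    r=cv2.remap(c["pixels"],q[...,0],q[...,1],cv2.INTER_CUBIC).astype(float);g=r.mean(2)
    def wire(p):
        th=p[2];u=(X-p[0])*np.cos(th)+(Y-p[1])*np.sin(th);v=-(X-p[0])*np.sin(th)+(Y-p[1])*np.cos(th)
        # vesica halfs a=36.5,b=22.5 (wire mid)
        A,B=.0365,.0225;R=(A*A+B*B)/(2*B);d=np.hypot(u,np.abs(v)+R-B)-R
        k=(np.exp(-(d/.0015)**2));k2=np.exp(-((np.abs(d)-.005)/.002)**2)
        return (g*k).sum()/k.sum()-(g*k2).sum()/k2.sum()
    s=minimize(wire,[.584,-.388,-.2],method="Nelder-Mead",options=dict(initial_simplex=[[.584,-.388,-.2],[.588,-.388,-.2],[.584,-.392,-.2],[.584,-.388,-.1]]))
    print(n,s.x.round(4),np.degrees(s.x[2]),s.fun)
```

```text
[[0.5175, 0.1989], [0.5058, 0.3054], [0.6169, 0.3171], [0.6317, 0.2097]] ctr [0.56798736 0.25776674] [0.1147, 0.1071, 0.1117, 0.1084] yaw [5.37, 5.97, -83.75, -82.18]
seat [[0.5492, -0.3087], [0.6183, -0.3266], [0.5802, -0.3416], [0.5785, -0.2928]] mid [ 0.58374338 -0.3176728   0.024     ] [ 0.57931504 -0.31721835  0.024     ] yaw -14.526558831990688 0.07142580041727314
s [ 0.5666 -0.3711 -0.1553] -8.895682188683606 -20.826380639761283
t [ 0.5917 -0.3749 -0.7566] -43.35181565287766 -3.7626271661620763
```

Run:
```python
from h import *
f=lambda p,o,s:(np.array(p)+.5)/s-.5+o
a=capture("scene");b=capture("top")
R=[f((p[0]-320,p[1]),(485,170),8) for p in((578,138),(523,441),(446,300),(652,270))]
P=plane(b,R,.024);print("seat",P[:,:2].round(4).tolist(),"mid",P[:2].mean(0),P[2:].mean(0),"len",np.hypot(*(P[0]-P[1])[:2]),"yaw",np.degrees(np.arctan2(*(P[0]-P[1])[1::-1])))
for c,n in((a,"s"),(b,"t")):
  for A,B in((.0365,.0225),(.035,.0225),(.0365,.0235)):
    X,Y=np.meshgrid(np.arange(.64,.53,-.0002),np.arange(-.26,-.37,-.0002),indexing="ij")
    q=proj(c,np.c_[X.ravel(),Y.ravel(),np.full(X.size,.023)]).astype(np.float32).reshape(*X.shape,2)
    g=cv2.remap(c["pixels"],q[...,0],q[...,1],cv2.INTER_CUBIC).astype(float).mean(2)
    def wire(p):
        th=p[2];u=(X-p[0])*np.cos(th)+(Y-p[1])*np.sin(th);v=-(X-p[0])*np.sin(th)+(Y-p[1])*np.cos(th)
        R=(A*A+B*B)/(2*B);d=np.hypot(u,np.abs(v)+R-B)-R
        k=(np.exp(-(d/.0015)**2));k2=np.exp(-((np.abs(d)-.005)/.002)**2)
        return (g*k).sum()/k.sum()-(g*k2).sum()/k2.sum()
    s=minimize(wire,[.582,-.318,-.23],method="Nelder-Mead",options=dict(initial_simplex=[[.584,-.318,-.2],[.588,-.318,-.2],[.584,-.322,-.2],[.584,-.318,-.3]]))
    print(n,A,B,s.x.round(4),np.degrees(s.x[2]),s.fun)
```

```text
seat [[0.6168, -0.3227], [0.5465, -0.3094], [0.5785, -0.2923], [0.5866, -0.3391]] mid [ 0.58164831 -0.31605094  0.024     ] [ 0.58253971 -0.31569481  0.024     ] len 0.07153141952654035 yaw -10.762083541874157
s 0.0365 0.0225 [ 0.5836 -0.3178 -0.286 ] -16.387559334290955 -28.575350612081053
s 0.035 0.0225 [ 0.5837 -0.318  -0.2703] -15.489233481706837 -30.156266877475304
s 0.0365 0.0235 [ 0.5834 -0.3176 -0.296 ] -16.959169777822936 -24.425355532741378
t 0.0365 0.0225 [ 0.5815 -0.3156 -0.2862] -16.399072195128035 -25.50122596074027
t 0.035 0.0225 [ 0.5816 -0.3156 -0.2926] -16.763085568694855 -25.94526864560021
t 0.0365 0.0235 [ 0.5815 -0.3156 -0.2849] -16.320772884242434 -21.861844146326064
```

```bash
cat > plan.py <<'E'
import numpy as np,sys,json
from plant import get_state
def plan(wps,start=None):
    """wps: (x,y,z in m, yaw deg, grip cm, rows); prints rows in tool axes, from measured pose"""
    s=get_state()
    p=np.array(s["tcp_pos"]);yaw=s["eef_rot"][2]
    if start is not None:p,yaw=np.array(start[:3],float),start[3]
    out=[]
    for x,y,z,w,g,n in wps:
        p0,y0=p.copy(),yaw;t=np.array([x,y,z])
        for i in range(1,n+1):
            q=p0+(t-p0)*i/n;a=np.radians(yaw)
            X=np.array([np.cos(a),np.sin(a),0]);Y=np.array([np.sin(a),-np.cos(a),0]);d=q-p
            m=np.round(np.array([d@X,d@Y,-d[2]])*100,2);r=round(-((y0+(w-y0)*i/n)-yaw),1)
            p=p+(m[0]*X+m[1]*Y+np.array([0,0,-m[2]]))/100;yaw-=r
            out.append([m.tolist(),r,g])
    for i in range(0,len(out),12):print(json.dumps(out[i:i+12]))
    print("end",p.round(4),round(yaw,2),"from",np.round(s["tcp_pos"],4),np.round(s["eef_rot"],2),s["time_s"])
E
python3 -c "
from plan import *
plan([(.472,.1148,.12,.6,8.5,12),(.472,.1148,.12,.6,8.5,2),(.472,.1148,.019,.6,8.5,5),(.472,.1148,.019,.6,8.5,2)])"
```

```text
[[[3.1, 3.02, 0.89], -2.3, 8.5], [[2.97, 3.14, 0.89], -2.2, 8.5], [[2.85, 3.25, 0.88], -2.3, 8.5], [[2.72, 3.37, 0.89], -2.2, 8.5], [[2.59, 3.46, 0.89], -2.3, 8.5], [[2.44, 3.57, 0.89], -2.2, 8.5], [[2.31, 3.66, 0.89], -2.3, 8.5], [[2.16, 3.75, 0.88], -2.2, 8.5], [[2.01, 3.82, 0.89], -2.3, 8.5], [[1.86, 3.91, 0.89], -2.2, 8.5], [[1.71, 3.97, 0.89], -2.3, 8.5], [[1.54, 4.04, 0.88], -2.2, 8.5]]
[[[0.0, 0.0, 0.0], -0.0, 8.5], [[0.0, 0.0, 0.0], -0.0, 8.5], [[0.0, 0.0, 2.02], -0.0, 8.5], [[0.0, 0.0, 2.02], -0.0, 8.5], [[0.0, 0.0, 2.02], -0.0, 8.5], [[0.0, 0.0, 2.02], -0.0, 8.5], [[0.0, 0.0, 2.02], -0.0, 8.5], [[0.0, 0.0, 0.0], -0.0, 8.5], [[0.0, 0.0, 0.0], -0.0, 8.5]]
end [0.472  0.1148 0.019 ] 0.6 from [0.3001 0.6045 0.2265] [180.    0.  -26.4] 2.0
```

Emit:
jog_arm(
  moves=[
    [[3.1,3.0,0.9],-2.3,8.5],
    [[3.0,3.1,0.9],-2.2,8.5],
    [[2.85,3.25,0.9],-2.3,8.5],
    [[2.7,3.4,0.9],-2.2,8.5],
    [[2.6,3.45,0.9],-2.3,8.5],
    [[2.45,3.55,0.9],-2.2,8.5],
    [[2.3,3.65,0.9],-2.3,8.5],
    [[2.15,3.75,0.9],-2.2,8.5],
    [[2.0,3.8,0.9],-2.3,8.5],
    [[1.85,3.9,0.9],-2.2,8.5],
    [[1.7,4.0,0.9],-2.3,8.5],
    [[1.55,4.05,0.9],-2.2,8.5],
  ],
)

```text
time_s: 3.5
tcp_pos: [0.4726, 0.1142, 0.1186]
eef_rot: [-180.0, -0.0, 0.7]
contact_force: [1.0, 0.1, -0.2]
gripper_width: 0.0847
gripper_force: 0.0
```

Emit:
jog_arm(
  moves=[
    [[0,0,0],0,8.5],
    [[0,0,0],0,8.5],
    [[0,0,0],0,8.5],
  ],
)

```text
time_s: 3.88
tcp_pos: [0.4722, 0.1162, 0.1189]
eef_rot: [-180.0, -0.0, 0.6]
contact_force: [0.3, 0.8, -1.1]
gripper_width: 0.0852
gripper_force: 0.0
```

```bash
python3 -c "
from plan import *
plan([(.472,.1148,.019,.6,8.5,6)])"
```

```text
[[[-0.0, 0.02, 1.67], 0.0, 8.5], [[-0.01, 0.03, 1.66], 0.0, 8.5], [[-0.0, 0.02, 1.67], 0.0, 8.5], [[-0.01, 0.02, 1.66], 0.0, 8.5], [[-0.0, 0.03, 1.67], 0.0, 8.5], [[-0.0, 0.02, 1.66], 0.0, 8.5]]
end [0.472  0.1148 0.019 ] 0.65 from [0.4722 0.1162 0.1189] [-1.7998e+02 -4.0000e-02  6.5000e-01] 3.875
```

Emit:
jog_arm(
  moves=[
    [[0,0.02,1.7],0,8.5],
    [[0,0.02,1.7],0,8.5],
    [[0,0.02,1.7],0,8.5],
    [[0,0.02,1.7],0,8.5],
    [[0,0.02,1.7],0,8.5],
    [[0,0.02,1.5],0,8.5],
    [[0,0,0],0,4],
    [[0,0,0],0,1],
    [[0,0,0],0,1],
    [[0,0,0],0,1],
    [[0,0,0],0,1],
    [[0,0,0],0,1],
  ],
  newtons=55,
)

```text
time_s: 5.38
tcp_pos: [0.4722, 0.1142, 0.0187]
eef_rot: [-180.0, -0.0, 0.6]
contact_force: [-0.0, 0.8, -0.0]
gripper_width: 0.0305
gripper_force: 0.0
```

Emit:
jog_arm(
  moves=[
    [[0,0,0],0,1],
    [[0,0,0],0,1],
    [[0,0,0],0,1],
    [[0,0,0],0,1],
    [[0,0,0],0,1],
  ],
)

```text
time_s: 6.0
tcp_pos: [0.4721, 0.1141, 0.0186]
eef_rot: [180.0, 0.0, 0.6]
contact_force: [0.8, -0.8, -0.2]
gripper_width: 0.0159
gripper_force: 55.0
```

```bash
cat > tinw.py <<'E'
from plan import *
T=np.array([.5745,.258]);YAW=6.7;OFF=.120
def tip(x,y,ztop,g=1,n=1,dz=.0208,off=OFF):
    """tool waypoint for blade tip at tin x,y (m), blade top at ztop"""
    a=np.radians(YAW);X=np.array([np.cos(a),np.sin(a)]);Y=np.array([-np.sin(a),np.cos(a)])
    q=T+x*X+y*Y-off*X;return (q[0],q[1],ztop-dz,YAW,g,n)
E
python3 -c "
from tinw import *
s=get_state()['tcp_pos']
plan([(s[0],s[1],.08,.6,1,3),tip(-.095,0,.1,1,6)])"
```

```text
[[[0.0, 0.0, -2.05], -0.0, 1], [[0.0, 0.0, -2.05], -0.0, 1], [[0.0, 0.0, -2.04], -0.0, 1], [[-1.83, -2.0, 0.01], -1.0, 1], [[-1.8, -2.03, 0.02], -1.0, 1], [[-1.76, -2.06, 0.01], -1.1, 1], [[-1.72, -2.1, 0.01], -1.0, 1], [[-1.69, -2.12, 0.01], -1.0, 1], [[-1.64, -2.16, 0.02], -1.0, 1]]
end [0.361  0.233  0.0792] 6.7 from [0.4721 0.1141 0.0186] [180.    0.    0.6] 6.0
```

Emit:
jog_arm(
  moves=[
    [[0,0,-2.05],0,1],
    [[0,0,-2.05],0,1],
    [[0,0,-2.05],0,1],
    [[-1.8,-2.0,0],-1.0,1],
    [[-1.8,-2.05,0],-1.0,1],
    [[-1.75,-2.05,0],-1.1,1],
    [[-1.75,-2.1,0],-1.0,1],
    [[-1.7,-2.1,0],-1.0,1],
    [[-1.65,-2.15,0],-1.0,1],
    [[0,0,0],0,1],
    [[0,0,0],0,1],
  ],
)

```text
time_s: 7.38
tcp_pos: [0.3609, 0.2327, 0.08]
eef_rot: [180.0, 0.0, 6.7]
contact_force: [1.3, -0.2, -1.2]
gripper_width: 0.0153
gripper_force: 55.0
```

```bash
python3 - <<'E'
from h import *
import json
s=get_state();print(s["tcp_pos"],s["eef_rot"],s["gripper_width"],s["gripper_force"])
a=capture("scene");b=capture("top")
A=cv2.resize(a["pixels"][160:310,380:500],(480,600),interpolation=cv2.INTER_CUBIC)
B=cv2.resize(b["pixels"][155:305,160:240],(320,600),interpolation=cv2.INTER_CUBIC)
cv2.imwrite("pics/c3.png",np.hstack([A,B]))
np.savez("c3.npz",a=a["world_from_camera"],b=b["world_from_camera"])
E
python3 -c "
from tinw import *
plan([tip(-.095,0,.1,1,1),tip(-.095,0,.036,1,4),tip(-.054,0,.036,1,4)])"
```

```text
[0.36087731 0.23270923 0.08001689] [1.79995119e+02 7.63646371e-03 6.72185277e+00] 0.015332163442018399 54.99941289424896
[[[-0.01, -0.06, 0.08], -0.0, 1], [[-0.0, 0.0, 1.6], -0.0, 1], [[-0.0, 0.0, 1.6], -0.0, 1], [[-0.0, 0.0, 1.6], -0.0, 1], [[-0.0, 0.0, 1.6], -0.0, 1], [[1.02, 0.0, -0.0], -0.0, 1], [[1.03, 0.0, -0.0], -0.0, 1], [[1.02, 0.0, -0.0], -0.0, 1], [[1.03, 0.0, -0.0], -0.0, 1]]
end [0.4017 0.2377 0.0152] 6.66 from [0.3611 0.2324 0.08  ] [1.7999e+02 1.0000e-02 6.6600e+00] 7.475
```

View pics/c3.png

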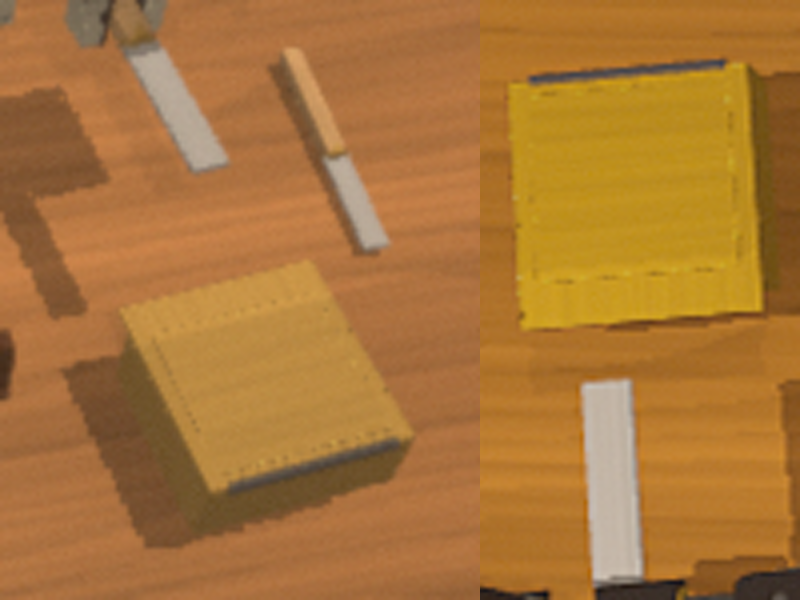

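The blade tip is at scene px (432,201.5), top px (191.5,250), and lies parallel to the tin. The lip's corners are at scene px (410,238) and (457,225.5), top px (172,237) and (230.5,233).

Run:
```python
from h import *
f=lambda p,o,s=4:(np.array(p)+.5)/s-.5+np.array(o)
a=capture("scene");b=capture("top")
a0=np.radians(6.7);X=np.array([np.cos(a0),np.sin(a0)]);Y=np.array([-X[1],X[0]])
for n,c,o,tp,cs in(("s",a,(380,160),(208,167),[(120,312),(308,262),(413,438),(215,493)]),("t",b,(160,155),(127,381),[(47,328),(283,313),(267,64),(29,83)])):
    t=plane(c,f(tp,o),.0995)[0];P=plane(c,[f(q,o) for q in cs],.043)[:,:2]
    lip=P[:2].mean(0);hin=P[2:].mean(0);ctr=P.mean(0)+.007*X
    print(n,"tip",t.round(4),"tin ctr",ctr.round(4),"len",np.hypot(*(hin-lip)).round(4),"yaw",np.degrees(np.arctan2(*(hin-lip)[::-1])).round(2),np.degrees(np.arctan2(-(P[0]-P[1])[0],(P[0]-P[1])[1])).round(2),"tip in tin",((t[:2]-ctr)@X).round(4),((t[:2]-ctr)@Y).round(4))
```

```text
s tip [0.4787 0.2458 0.0995] tin ctr [0.5764 0.2574] len 0.1129 yaw 6.99 -172.96 tip in tin -0.0984 -0.0001
t tip [0.4811 0.2474 0.0995] tin ctr [0.5748 0.2571] len 0.1135 yaw 7.03 5.16 tip in tin -0.0942 0.0013
```

Emit:
jog_arm(
  moves=[
    [[0,-0.06,0.1],0,1],
    [[0,0,1.6],0,1],
    [[0,0,1.6],0,1],
    [[0,0,1.6],0,1],
    [[0,0,1.6],0,1],
    [[0,0,0],0,1],
    [[1.0,0,0],0,1],
    [[1.05,0,0],0,1],
    [[1.05,0,0],0,1],
    [[1.05,0,0],0,1],
    [[0,0,0],0,1],
    [[0,0,0],0,1],
  ],
)

```text
time_s: 9.07
tcp_pos: [0.4019, 0.2379, 0.0149]
eef_rot: [180.0, 0.0, 6.7]
contact_force: [-0.3, -0.1, -0.6]
gripper_width: 0.0155
gripper_force: 55.0
```

```bash
python3 -c "
from tinw import *
s=get_state();print(s['contact_force'],s['moment'])
r=.104;w=[]
for i,t in enumerate(np.r_[.0,np.linspace(.06,.6,9)]): w.append(tip(.050-r*np.cos(t)+.0,0,.040+r*np.sin(t),1,1))
plan(w)"
```

```text
[-0.29475667 -0.07009106 -0.62574531] [-0.09333261  0.0004771   0.06399253]
[[[-0.02, 0.01, -0.43], -0.0, 1], [[0.02, 0.0, -0.62], -0.0, 1], [[0.06, 0.0, -0.7], -0.0, 1], [[0.11, 0.0, -0.69], -0.0, 1], [[0.16, 0.0, -0.69], -0.0, 1], [[0.21, 0.0, -0.67], -0.0, 1], [[0.25, 0.0, -0.65], -0.0, 1], [[0.29, 0.0, -0.64], -0.0, 1], [[0.34, 0.0, -0.62], -0.0, 1], [[0.37, 0.0, -0.59], -0.0, 1]]
end [0.4197 0.2398 0.0779] 6.67 from [0.4019 0.2379 0.0149] [1.7998e+02 2.0000e-02 6.6700e+00] 9.075
```

Emit:
jog_arm(
  moves=[
    [[0,0,-0.43],0,1],
    [[0,0,-0.62],0,1],
    [[0.05,0,-0.7],0,1],
    [[0.1,0,-0.7],0,1],
    [[0.15,0,-0.7],0,1],
    [[0.2,0,-0.67],0,1],
    [[0.25,0,-0.65],0,1],
    [[0.3,0,-0.64],0,1],
    [[0.34,0,-0.62],0,1],
    [[0.37,0,-0.6],0,1],
  ],
  newtons=60,
)

```text
time_s: 10.32
tcp_pos: [0.4198, 0.2403, 0.0787]
eef_rot: [180.0, 0.0, 6.7]
contact_force: [-0.7, -0.7, -1.6]
gripper_width: 0.0155
gripper_force: 60.0
```

```bash
python3 - <<'E'
from h import *
s=get_state();print(s["contact_force"],s["moment"],s["gripper_width"])
a=capture("scene");b=capture("top")
A=cv2.resize(a["pixels"][160:310,380:500],(480,600),interpolation=cv2.INTER_CUBIC)
B=cv2.resize(b["pixels"][155:305,160:240],(320,600),interpolation=cv2.INTER_CUBIC)
cv2.imwrite("pics/c4.png",np.hstack([A,B]))
E
python3 -c "
from tinw import *
print(get_state()['time_s'])
w=[]
for t in np.linspace(.6,1.85,20)[1:]:
    r=.104-.02*(t-.6)/1.25; w.append(tip(.050-r*np.cos(t),0,.040+r*np.sin(t),1,1))
plan(w)"
```

```text
[-0.73718275 -0.72399933 -1.60591974] [-0.26519814  0.25191163 -0.10737763] 0.015511216053848859
10.425
[[[0.41, 0.09, -0.37], -0.0, 1], [[0.51, -0.0, -0.45], -0.0, 1], [[0.54, -0.0, -0.41], -0.0, 1], [[0.56, -0.0, -0.36], -0.0, 1], [[0.57, -0.0, -0.33], -0.0, 1], [[0.59, -0.0, -0.28], -0.0, 1], [[0.61, -0.0, -0.24], -0.0, 1], [[0.61, -0.0, -0.2], -0.0, 1], [[0.61, -0.0, -0.15], -0.0, 1], [[0.62, -0.0, -0.11], -0.0, 1], [[0.62, -0.0, -0.07], -0.0, 1], [[0.61, -0.0, -0.03], -0.0, 1]]
[[[0.6, -0.0, 0.02], -0.0, 1], [[0.6, -0.0, 0.05], -0.0, 1], [[0.59, -0.0, 0.1], -0.0, 1], [[0.57, -0.0, 0.13], -0.0, 1], [[0.55, -0.0, 0.17], -0.0, 1], [[0.54, -0.0, 0.21], -0.0, 1], [[0.51, -0.0, 0.23], -0.0, 1]]
end [0.528  0.2525 0.1   ] 6.7 from [0.4204 0.2408 0.0791] [-1.7995e+02 -7.0000e-02  6.7000e+00] 10.425
```

View pics/c4.png

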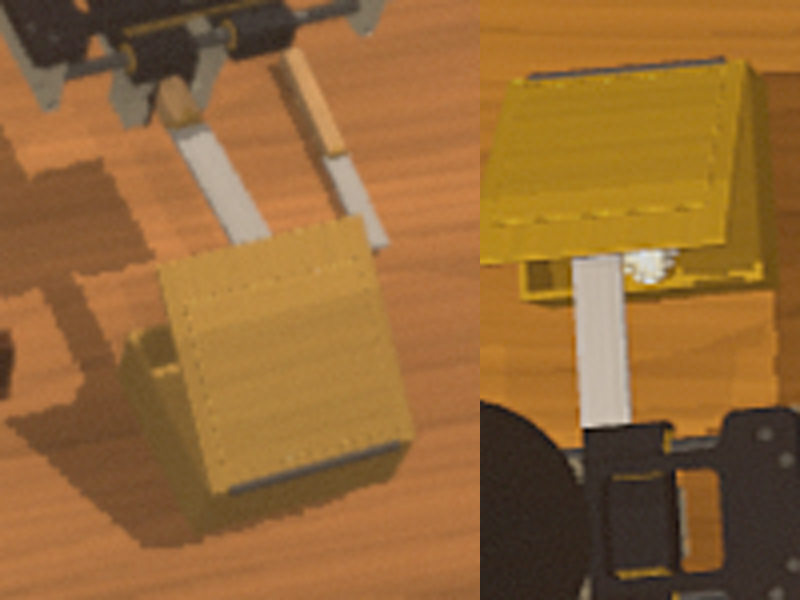

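The lid stands open about 0.5 rad on the blade, with the plaque's end visible at top px (202,221). I'll continue the arc.

Emit:
jog_arm(
  moves=[
    [[0.41,0.05,-0.37],0,1],
    [[0.51,0,-0.45],0,1],
    [[0.54,0,-0.4],0,1],
    [[0.56,0,-0.36],0,1],
    [[0.57,0,-0.33],0,1],
    [[0.6,0,-0.28],0,1],
    [[0.61,0,-0.24],0,1],
    [[0.61,0,-0.2],0,1],
    [[0.61,0,-0.15],0,1],
    [[0.62,0,-0.1],0,1],
    [[0.62,0,-0.07],0,1],
    [[0.61,0,-0.03],0,1],
  ],
)

```text
time_s: 11.92
tcp_pos: [0.4883, 0.2479, 0.1082]
eef_rot: [-180.0, -0.0, 6.7]
contact_force: [-0.8, -1.2, 0.2]
gripper_width: 0.0154
gripper_force: 60.0
```

Emit:
jog_arm(
  moves=[
    [[0.6,0,0],0,1],
    [[0.6,0,0.05],0,1],
    [[0.6,0,0.1],0,1],
    [[0.6,0,0.1],0,1],
    [[0.55,0,0.1],0,1],
    [[0.55,0,0.1],0,1],
    [[0.5,0,0.1],0,1],
    [[0,0,0],0,1],
    [[0,0,0],0,1],
  ],
)

```text
time_s: 13.05
tcp_pos: [0.5276, 0.2524, 0.1026]
eef_rot: [180.0, 0.0, 6.7]
contact_force: [-0.4, -0.4, -0.3]
gripper_width: 0.0153
gripper_force: 60.0
```

Run:
```python
from h import *
s=get_state();print(s["contact_force"],s["moment"],s["gripper_width"])
a=capture("scene");b=capture("top")
A=cv2.resize(a["pixels"][160:310,380:500],(480,600),interpolation=cv2.INTER_CUBIC)
B=cv2.resize(b["pixels"][155:305,160:240],(320,600),interpolation=cv2.INTER_CUBIC)
cv2.imwrite("pics/c5.png",np.hstack([A,B]))
```

```text
[-0.38237072 -0.39139761 -0.28732326] [-0.09867189  0.00694055 -0.01451167] 0.015315585318930815
```

View pics/c5.png

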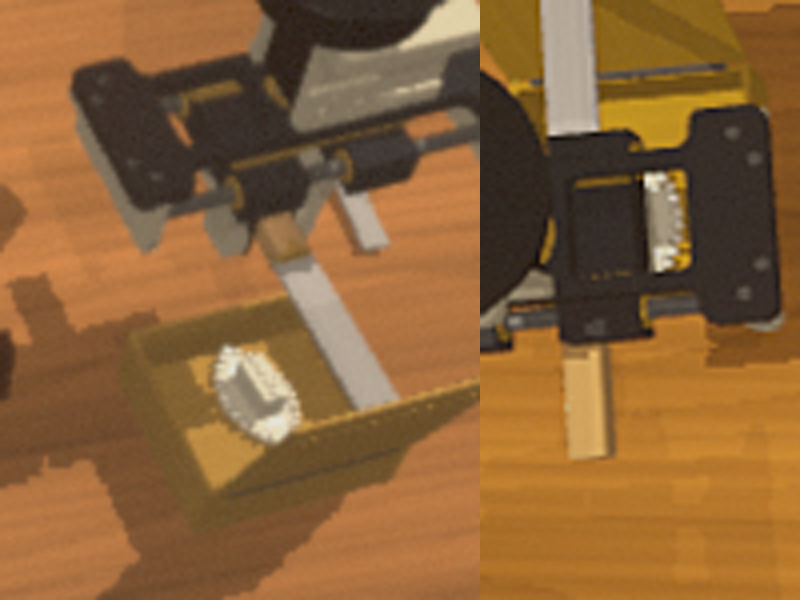

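The lid leans back past upright. The plaque lies in the tin at scene px about (444,258), clear of the arm. Next is returning the knife to its rest.

```bash
python3 -c "
from tinw import *
s=get_state()['tcp_pos'];a=np.radians(6.7)
plan([(s[0]-.12*np.cos(a),s[1]-.12*np.sin(a),.103,6.7,1,4),(.4721,.1141,.09,.6,1,6),(.4721,.1141,.09,.6,1,2)])"
```

```text
[[[-3.0, -0.0, -0.01], 0.0, 1], [[-3.0, -0.0, -0.0], 0.0, 1], [[-3.0, -0.0, -0.01], 0.0, 1], [[-3.0, -0.0, -0.01], 0.0, 1], [[0.81, 2.18, 0.22], 1.0, 1], [[0.86, 2.17, 0.21], 1.0, 1], [[0.89, 2.15, 0.22], 1.1, 1], [[0.93, 2.14, 0.22], 1.0, 1], [[0.97, 2.12, 0.22], 1.0, 1], [[1.0, 2.1, 0.21], 1.0, 1], [[0.0, -0.0, 0.0], 0.0, 1], [[0.0, -0.0, 0.0], 0.0, 1]]
end [0.4721 0.1141 0.09  ] 0.6 from [0.5275 0.2525 0.1027] [-180.    -0.     6.7] 13.15
```

Emit:
jog_arm(
  moves=[
    [[-3,0,0],0,1],
    [[-3,0,0],0,1],
    [[-3,0,0],0,1],
    [[-3,0,0],0,1],
    [[0.8,2.2,0.2],1.0,1],
    [[0.85,2.15,0.2],1.0,1],
    [[0.9,2.15,0.2],1.1,1],
    [[0.95,2.15,0.2],1.0,1],
    [[0.95,2.1,0.2],1.0,1],
    [[1.0,2.1,0.2],1.0,1],
    [[0,0,0],0,1],
    [[0,0,0],0,1],
  ],
)

```text
time_s: 14.65
tcp_pos: [0.472, 0.1144, 0.0908]
eef_rot: [-180.0, -0.0, 0.6]
contact_force: [0.2, 0.5, -0.2]
gripper_width: 0.0154
gripper_force: 60.0
```

```bash
python3 - <<'E'
from h import *
a=capture("scene");b=capture("top")
# knife tip / orientation seen
for c,n in((a,"s"),(b,"t")):
    for g in regions_of(c,"knife")[:3]: print(n,g["pixel"],g["confidence"],g["pixels"].sum())
A=cv2.resize(a["pixels"][170:300,320:420],(460,598),interpolation=cv2.INTER_CUBIC)
B=cv2.resize(b["pixels"][180:320,240:320],(340,598),interpolation=cv2.INTER_CUBIC)
cv2.imwrite("pics/c6.png",np.hstack([A,B]))
E
python3 -c "
from tinw import *
plan([(.4721,.1141,.0195,.6,1,5)])"
```

```text
s [375.9, 230.1] 0.79 572
s [222.9, 193.9] 0.67 266
s [462.5, 202.4] 0.56 403
t [270.8, 207.2] 0.89 584
t [435.3, 360.5] 0.77 662
[[[0.0, 0.01, 1.43], 0.0, 1], [[0.01, 0.02, 1.42], 0.0, 1], [[-0.0, 0.01, 1.43], 0.0, 1], [[0.0, 0.01, 1.42], 0.0, 1], [[0.01, 0.01, 1.43], 0.1, 1]]
end [0.4721 0.1141 0.0195] 0.55 from [0.4719 0.1147 0.0908] [-1.7999e+02 -1.0000e-02  6.5000e-01] 14.85
```

View pics/c6.png

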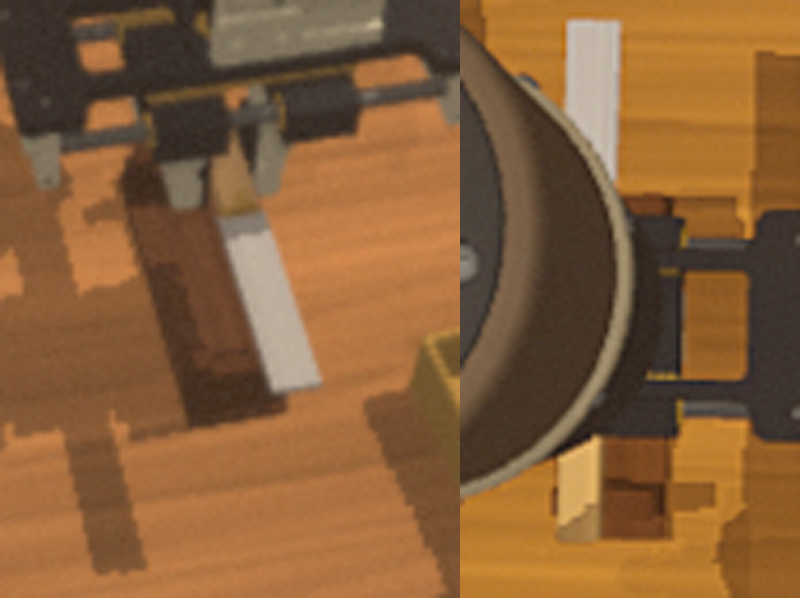

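The knife is held straight above the rest, blade tip at scene px about (384,254). It hasn't slipped, so I'll lower and release it.

Emit:
jog_arm(
  moves=[
    [[0,0.01,1.5],0,1],
    [[0,0.01,1.5],0,1],
    [[0,0.02,1.5],0,1],
    [[0,0.01,1.4],0,1],
    [[0,0.01,1.25],0,1],
    [[0,0,0],0,1],
    [[0,0,0],0,1],
    [[0,0,0],0,4],
    [[0,0,0],0,8],
    [[0,0,0],0,8],
    [[0,0,0],0,8],
    [[0,0,0],0,8],
  ],
  newtons=30,
)

```text
time_s: 16.35
tcp_pos: [0.4721, 0.1136, 0.0192]
eef_rot: [-180.0, -0.0, 0.6]
contact_force: [-0.2, -0.1, 0.7]
gripper_width: 0.0603
gripper_force: 0.0
```

Emit:
jog_arm(
  moves=[
    [[0,0,0],0,8],
    [[0,0,0],0,8],
    [[0,0,0],0,8],
    [[0,0,-2],0,8],
    [[0,0,-3],0,8],
    [[0,0,-3],0,8],
    [[0,0,-3],0,6],
    [[0,0,-3],0,4],
    [[0,0,0],0,4],
    [[0,0,0],0,4],
  ],
)

```text
time_s: 17.6
tcp_pos: [0.4717, 0.1134, 0.1588]
eef_rot: [-180.0, 0.0, 0.6]
contact_force: [-0.7, 0.1, -0.4]
gripper_width: 0.0455
gripper_force: 0.0
```

Run:
```python
from h import *
a=capture("scene");b=capture("top")
PL=[np.array([[.032*u,.018*v,z] for u,v in((1,0),(.5,.78),(0,1),(-.5,.78),(-1,0),(-.5,-.78),(0,-1),(.5,-.78)) for z in(.003,.009)]),box(-14,14,-7,7,9,27)]
ma=mask(a,"plaque",(444,258),30)
o=[]
for c,n,z in((a,"s",.012),(b,"t",.012)):
    for g in regions_of(c,"plaque"): print(n,np.round(g["pixel"]),g["confidence"],g["pixels"].sum(),plane(c,g["pixel"],.012)[0].round(4))
if ma is not None: print(fit([(a,ma)],PL,[.575,.257,.1]))
for c,n in((a,"s"),(b,"t")): print("knife",n,[(np.round(g["pixel"]).tolist(),round(g["confidence"],2)) for g in regions_of(c,"knife")])
A=cv2.resize(a["pixels"][220:300,400:500],(500,400),interpolation=cv2.INTER_CUBIC)
B=cv2.resize(b["pixels"][170:250,170:230],(300,400),interpolation=cv2.INTER_CUBIC)
C=cv2.resize(a["pixels"][180:290,320:420],(220,200));C=np.hstack([C,cv2.resize(b["pixels"][180:320,160:320],(229,200)),np.zeros((200,351,3),np.uint8)])
cv2.imwrite("pics/c7.png",np.vstack([np.hstack([A,B]),C]))
```

```text
s [443. 260.] 0.7 333 [0.5662 0.2589 0.012 ]
(array([0.56044556, 0.26459646, 0.23218336]), np.float64(0.16993464052287582))
knife s [([224.0, 195.0], 0.82), ([368.0, 238.0], 0.72), ([462.0, 199.0], 0.63), ([143.0, 323.0], 0.21)]
knife t [([275.0, 219.0], 0.78), ([435.0, 359.0], 0.76), ([371.0, 174.0], 0.36)]
```

View pics/c7.png

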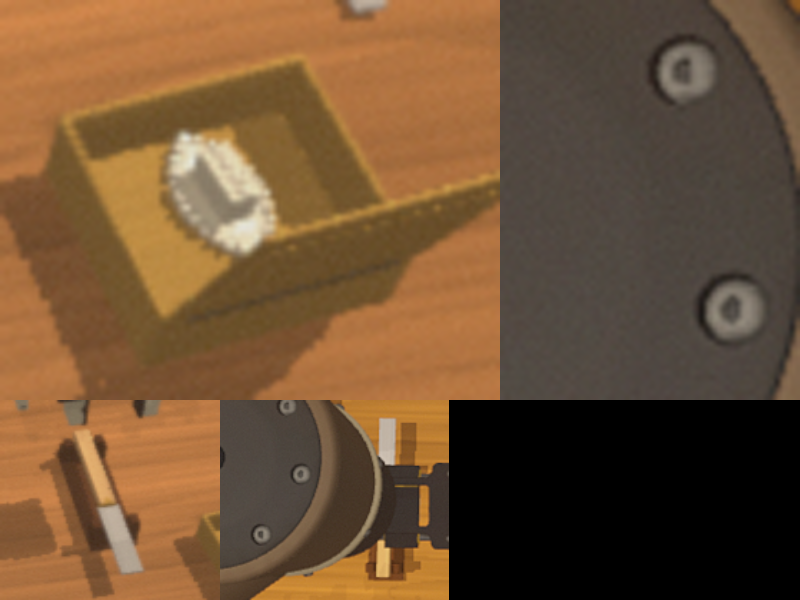

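The knife lies on its rest, scene px (368,238). The plaque is at scene px (443,259), but the arm blocks the top view. I'll move the arm aside briefly for an accurate plaque pose.

Emit:
jog_arm(
  moves=[
    [[0,4.5,0],0,4],
    [[0,4.5,0],0,4],
    [[0,4.5,0],0,4],
    [[0,4.5,0],0,4],
    [[0,4.5,0],0,4],
    [[0,4.5,0],0,4],
    [[0,0,0],0,4],
  ],
)

```text
time_s: 18.82
tcp_pos: [0.4745, -0.1588, 0.1587]
eef_rot: [180.0, 0.1, 0.4]
contact_force: [-0.1, 1.0, 0.3]
gripper_width: 0.0399
gripper_force: 0.0
```

```bash
cat > plq.py <<'E'
from h import *
t=np.linspace(0,2*np.pi,33)
# vesica outline a=32,b=18
A,B=.032,.018;R=(A*A+B*B)/(2*B)
u=np.linspace(-A,A,15);v=np.sqrt(R*R-u*u)-(R-B)
o2=np.r_[np.c_[u,v],np.c_[u,-v]]
def PL(z): return [np.r_[np.c_[o2,np.full(len(o2),z)],np.c_[o2,np.full(len(o2),z+.006)]],box(-14,14,-7,7,6,24)+[0,0,z]]
E
python3 - <<'E'
from plq import *
a=capture("scene");b=capture("top");o=[]
for c,n,near in((a,"s",(443,259)),(b,"t",(199,205))):
    for g in regions_of(c,"plaque"): print(n,np.round(g["pixel"]),round(g["confidence"],2),g["pixels"].sum(),plane(c,g["pixel"],.012)[0].round(4))
    w=np.zeros((480,640),bool);x,y=near;w[y-25:y+25,x-25:x+25]=1
    hsv=cv2.cvtColor(c["pixels"],cv2.COLOR_BGR2HSV);m=((hsv[...,1]<90)&(hsv[...,2]>90)&w).astype(np.uint8)
    k,l,st,ce=cv2.connectedComponentsWithStats(m);i=1+st[1:,4].argmax();m=(l==i).astype(np.uint8);m=cv2.morphologyEx(m,cv2.MORPH_CLOSE,np.ones((5,5)))
    print("col",n,m.sum(),ce[i],st[i]);o.append((c,m.astype(float)));r=cv2.minAreaRect(np.argwhere(m)[:,::-1].astype(np.float32));print(r)
for k in(o,o[:1],o[1:]):
    x,f=fit(k,PL(.003),[.57,.257,.2]);print(np.round(x,4),np.degrees(x[2]).round(1),round(f,3))
cv2.imwrite("pics/c8.png",cv2.resize(b["pixels"][170:240,160:240],(800,600)))
c0=a["pixels"];cv2.imwrite("pics/c8s.png",c0)
E
```

```text
s [447. 258.] 0.9 346 [0.5629 0.2696 0.012 ]
col s 346 [443.44927536 258.28115942] [434 246  21  25 345]
((442.50006103515625, 258.0000305175781), (26.162948608398438, 16.263456344604492), 45.0)
col t 1 [192. 201.] [192 201   1   1   1]
((192.0, 201.0), (0.0, 0.0), 0.0)
[1.0907 0.2535 0.8522] 48.8 1.0
[0.5591 0.2642 0.1699] 9.7 0.183
[ 1.0238  0.1551 -0.0531] -3.0 1.0
```

Run:
```python
from plq import *
b=capture("top");hsv=cv2.cvtColor(b["pixels"],cv2.COLOR_BGR2HSV)
for n,k in(("S",1),("V",2)):
    print(n)
    for y in range(184,230,3): print(y,hsv[y,172:232:3,k].tolist())
```

```text
S
184 [192, 196, 202, 203, 206, 214, 211, 208, 207, 205, 210, 202, 209, 206, 213, 206, 194, 177, 174, 132]
187 [204, 206, 207, 208, 204, 204, 214, 217, 203, 139, 117, 122, 122, 130, 119, 125, 115, 117, 125, 121]
190 [198, 202, 214, 201, 207, 198, 207, 205, 111, 119, 116, 125, 120, 121, 126, 116, 120, 108, 111, 111]
193 [194, 197, 205, 221, 211, 212, 212, 114, 131, 118, 124, 113, 120, 121, 116, 114, 113, 115, 113, 119]
196 [201, 199, 202, 212, 202, 208, 196, 113, 120, 117, 120, 123, 120, 123, 114, 117, 114, 112, 110, 119]
199 [201, 195, 203, 207, 205, 201, 120, 132, 116, 116, 119, 118, 123, 121, 121, 122, 117, 117, 117, 116]
202 [198, 200, 205, 206, 200, 212, 114, 129, 117, 111, 120, 117, 117, 121, 116, 118, 114, 119, 113, 112]
205 [216, 200, 215, 209, 209, 166, 115, 123, 111, 115, 115, 114, 114, 114, 113, 117, 116, 115, 117, 110]
208 [206, 196, 206, 200, 203, 110, 120, 116, 112, 121, 120, 118, 119, 116, 120, 117, 117, 113, 114, 114]
211 [201, 196, 210, 199, 211, 111, 119, 115, 117, 120, 109, 117, 111, 111, 116, 111, 113, 113, 113, 114]
214 [201, 198, 202, 205, 209, 108, 127, 116, 117
[... 1537 characters left out ...]
5, 101, 118, 116, 115, 117, 116, 117, 117, 117, 117, 117, 117, 117, 116]
214 [122, 126, 155, 154, 156, 120, 94, 117, 118, 121, 119, 118, 121, 118, 118, 116, 118, 116, 119, 116]
217 [121, 124, 169, 156, 132, 121, 95, 121, 122, 122, 121, 120, 121, 120, 121, 118, 119, 120, 119, 118]
220 [117, 125, 153, 154, 120, 124, 101, 121, 120, 121, 122, 120, 121, 123, 123, 121, 123, 121, 122, 122]
223 [121, 127, 149, 158, 113, 126, 109, 124, 121, 122, 122, 121, 122, 121, 121, 121, 120, 122, 122, 120]
226 [129, 120, 143, 158, 106, 126, 113, 125, 123, 126, 124, 123, 126, 124, 123, 122, 124, 125, 124, 122]
229 [217, 204, 180, 152, 113, 128, 120, 126, 124, 125, 126, 124, 124, 126, 124, 124, 125, 124, 126, 122]
```

Emit:
jog_arm(
  moves=[
    [[0,4.5,0],0,4],
    [[0,4.5,0],0,4],
    [[0,4.5,0],0,4],
    [[0,0,0],0,4],
  ],
)

```text
time_s: 19.58
tcp_pos: [0.4765, -0.2927, 0.1588]
eef_rot: [180.0, 0.0, 0.5]
contact_force: [-0.6, 0.8, -0.5]
gripper_width: 0.0401
gripper_force: 0.0
```

```bash
cat > mp.py <<'E'
from plq import *
a=capture("scene");b=capture("top");o=[]
for c,n,near in((a,"s",(443,259)),(b,"t",(199,205))):
    for g in regions_of(c,"plaque"): print(n,np.round(g["pixel"]),round(g["confidence"],2),g["pixels"].sum(),plane(c,g["pixel"],.012)[0].round(4))
    w=np.zeros((480,640),bool);x,y=near;w[y-26:y+26,x-25:x+25]=1
    hsv=cv2.cvtColor(c["pixels"],cv2.COLOR_BGR2HSV);m=((hsv[...,1]<90)&(hsv[...,2]>90)&w).astype(np.uint8)
    k,l,st,ce=cv2.connectedComponentsWithStats(m);i=1+st[1:,4].argmax();m=(l==i).astype(np.uint8);m=cv2.morphologyEx(m,cv2.MORPH_CLOSE,np.ones((5,5)))
    print("col",n,m.sum(),ce[i],st[i]);o.append((c,m.astype(float)))
for k in(o,o[:1],o[1:]):
    x,f=fit(k,PL(.003),[.57,.257,.2]);print(np.round(x,4),np.degrees(x[2]).round(1),round(f,3))
E
python3 mp.py
```

```text
s [444. 258.] 0.66 346 [0.5629 0.2639 0.012 ]
s [296. 299.] 0.29 1450 [ 0.6017 -0.0531  0.012 ]
s [451. 261.] 0.19 2963 [0.5726 0.2746 0.012 ]
col s 344 [443.48979592 258.31778426] [434 246  21  25 343]
t [199. 210.] 0.7 473 [0.5604 0.2636 0.012 ]
t [276. 244.] 0.32 1238 [0.5002 0.1164 0.012 ]
t [181. 158.] 0.23 2511 [0.6594 0.305  0.012 ]
col t 498 [199.99579832 208.94117647] [190 193  21  33 476]
[0.5625 0.2643 0.2079] 11.9 0.155
[0.5584 0.2646 0.1479] 8.5 0.188
[0.5637 0.2645 0.2004] 11.5 0.077
```

```bash
python3 -c "
from plan import *
plan([(.563,.2643,.14,11.7,3,14),(.563,.2643,.14,11.7,3,3)])"
```

```text
[[[0.66, -3.95, 0.14], -0.8, 3], [[0.72, -3.95, 0.13], -0.8, 3], [[0.78, -3.93, 0.14], -0.8, 3], [[0.83, -3.92, 0.14], -0.7, 3], [[0.88, -3.92, 0.14], -0.8, 3], [[0.93, -3.89, 0.13], -0.8, 3], [[0.98, -3.89, 0.14], -0.8, 3], [[1.05, -3.87, 0.14], -0.8, 3], [[1.09, -3.86, 0.13], -0.8, 3], [[1.15, -3.84, 0.14], -0.8, 3], [[1.2, -3.82, 0.14], -0.8, 3], [[1.25, -3.81, 0.14], -0.7, 3]]
[[[1.31, -3.79, 0.13], -0.8, 3], [[1.35, -3.78, 0.14], -0.8, 3], [[0.0, 0.0, 0.0], -0.0, 3], [[0.0, 0.0, 0.0], -0.0, 3], [[0.0, 0.0, 0.0], -0.0, 3]]
end [0.563  0.2643 0.14  ] 11.68 from [ 0.4765 -0.2903  0.1592] [-179.99   -0.      0.68] 19.775
```

Emit:
jog_arm(
  moves=[
    [[0.65,-3.95,0.15],-0.8,3],
    [[0.7,-3.95,0.15],-0.8,3],
    [[0.8,-3.95,0.15],-0.8,3],
    [[0.85,-3.9,0.15],-0.8,3],
    [[0.9,-3.9,0.15],-0.8,3],
    [[0.95,-3.9,0.15],-0.8,3],
    [[1.0,-3.9,0.15],-0.8,3],
    [[1.05,-3.85,0.15],-0.8,3],
    [[1.1,-3.85,0.15],-0.8,3],
    [[1.15,-3.85,0.15],-0.8,3],
    [[1.2,-3.8,0.15],-0.8,3],
    [[1.25,-3.8,0.15],-0.8,3],
  ],
)

```text
time_s: 21.28
tcp_pos: [0.5507, 0.186, 0.1416]
eef_rot: [-180.0, -0.0, 10.4]
contact_force: [-0.2, -0.2, -0.1]
gripper_width: 0.0299
gripper_force: 0.0
```

Emit:
jog_arm(
  moves=[
    [[1.3,-3.8,0.1],-0.8,3],
    [[1.35,-3.8,0.1],-0.8,3],
    [[0,0,0],0,3],
    [[0,0,0],0,3],
    [[0,0,0],0,3],
  ],
)

```text
time_s: 21.9
tcp_pos: [0.563, 0.2626, 0.1394]
eef_rot: [-180.0, -0.0, 11.8]
contact_force: [0.6, -1.0, -0.4]
gripper_width: 0.0299
gripper_force: 0.0
```

```bash
python3 -c "
from plan import *
plan([(.563,.2643,.0118,11.7,3,8)])"
```

```text
[[[0.0, -0.02, 1.6], 0.0, 3], [[0.01, -0.02, 1.59], 0.0, 3], [[0.0, -0.02, 1.6], 0.0, 3], [[0.01, -0.03, 1.59], 0.0, 3], [[0.0, -0.02, 1.6], 0.1, 3], [[0.01, -0.02, 1.59], -0.0, 3], [[0.0, -0.02, 1.6], -0.0, 3], [[0.01, -0.02, 1.59], -0.0, 3]]
end [0.563  0.2643 0.0118] 11.69 from [0.563  0.2626 0.1394] [-179.99   -0.     11.79] 21.9
```

Emit:
jog_arm(
  moves=[
    [[0,-0.02,1.6],0,3],
    [[0,-0.02,1.6],0,3],
    [[0,-0.02,1.6],0,3],
    [[0.01,-0.02,1.6],0,3],
    [[0,-0.02,1.6],0,3],
    [[0.01,-0.02,1.6],0,3],
    [[0,-0.02,1.6],0,3],
    [[0.01,-0.02,1.55],0,3],
    [[0,0,0],0,3],
  ],
)

```text
time_s: 23.02
tcp_pos: [0.5632, 0.2645, 0.0106]
eef_rot: [180.0, 0.1, 11.8]
contact_force: [0.1, 0.6, 0.0]
gripper_width: 0.0298
gripper_force: 0.0
```

Emit:
jog_arm(
  moves=[
    [[0,0,0],0,1],
    [[0,0,0],0,1],
    [[0,0,0],0,1],
    [[0,0,0],0,1],
    [[0,0,0],0,1],
  ],
  newtons=25,
)

```text
time_s: 23.65
tcp_pos: [0.5635, 0.2647, 0.012]
eef_rot: [-180.0, -0.0, 11.8]
contact_force: [-2.0, -0.3, 4.1]
gripper_width: 0.0135
gripper_force: 25.0
```

Emit:
jog_arm(
  moves=[
    [[0,0,-0.5],0,1],
    [[0,0,-1.5],0,1],
    [[0,0,-2],0,1],
    [[0,0,-2.5],0,1],
    [[0,0,-2.5],0,1],
    [[0,0,-2.5],0,1],
    [[0,0,-2],0,1],
    [[0,0,-1],0,1],
    [[0,0,0],0,1],
    [[0,0,0],0,1],
  ],
)

```text
time_s: 24.9
tcp_pos: [0.563, 0.2644, 0.1559]
eef_rot: [180.0, 0.1, 11.8]
contact_force: [0.5, 0.3, -1.2]
gripper_width: 0.0136
gripper_force: 25.0
```

```bash
python3 -c "
from plan import *
s=get_state();print(s['gripper_width'],s['gripper_force'],s['contact_force'],s['joints'])
plan([(.5826,-.3167,.15,-16.3,1,16)])"
python3 - <<'E'
from plq import *
a=capture("scene");s=get_state();p=s["tcp_pos"];q=proj(a,np.array([p]))[0];print("tcp px",q)
for g in regions_of(a,"plaque"): print(np.round(g["pixel"]),round(g["confidence"],2),g["pixels"].sum())
E
```

```text
0.013598622110009184 24.999975264072418 [ 0.5115201   0.27984397 -1.15845739] [ 4.31072516e+01  1.86558128e+01 -1.17786263e+01 -1.96381119e-02
 -5.96362594e+01  5.86926329e+01]
[[[-0.62, 3.58, 0.04], 1.8, 1], [[-0.51, 3.6, 0.03], 1.7, 1], [[-0.4, 3.61, 0.04], 1.8, 1], [[-0.29, 3.62, 0.04], 1.7, 1], [[-0.18, 3.63, 0.03], 1.8, 1], [[-0.07, 3.63, 0.04], 1.7, 1], [[0.04, 3.64, 0.04], 1.8, 1], [[0.16, 3.63, 0.03], 1.7, 1], [[0.26, 3.62, 0.04], 1.8, 1], [[0.38, 3.62, 0.04], 1.8, 1], [[0.49, 3.6, 0.03], 1.7, 1], [[0.59, 3.58, 0.04], 1.8, 1]]
[[[0.71, 3.57, 0.04], 1.7, 1], [[0.82, 3.54, 0.03], 1.8, 1], [[0.92, 3.51, 0.04], 1.7, 1], [[1.03, 3.49, 0.04], 1.8, 1]]
end [ 0.5826 -0.3167  0.15  ] -16.31 from [0.563  0.2644 0.1559] [1.7998e+02 7.0000e-02 1.1790e+01] 24.9
tcp px [461.97021008 214.92849748]
[468. 222.] 0.56 199
[472. 269.] 0.28 728
```

Emit:
jog_arm(
  moves=[
    [[-0.6,3.6,0],1.8,1],
    [[-0.5,3.6,0],1.7,1],
    [[-0.4,3.6,0],1.8,1],
    [[-0.3,3.6,0],1.7,1],
    [[-0.2,3.6,0],1.8,1],
    [[-0.1,3.65,0],1.7,1],
    [[0.05,3.65,0],1.8,1],
    [[0.15,3.65,0],1.7,1],
    [[0.25,3.6,0],1.8,1],
    [[0.4,3.6,0],1.8,1],
    [[0.5,3.6,0],1.7,1],
    [[0.6,3.6,0],1.8,1],
  ],
)

```text
time_s: 26.5
tcp_pos: [0.5778, -0.1722, 0.1559]
eef_rot: [180.0, 0.1, -9.4]
contact_force: [0.2, -0.1, -1.1]
gripper_width: 0.0136
gripper_force: 25.0
```

Emit:
jog_arm(
  moves=[
    [[0.7,3.55,0],1.7,1],
    [[0.8,3.55,0],1.8,1],
    [[0.9,3.5,0],1.7,1],
    [[1.0,3.5,0],1.8,1],
    [[0,0,2],0,1],
    [[0,0,2],0,1],
    [[0,0,2],0,1],
    [[0,0,0],0,1],
    [[0,0,0],0,1],
    [[0,0,0],0,1],
  ],
)

```text
time_s: 27.75
tcp_pos: [0.583, -0.3162, 0.0976]
eef_rot: [180.0, -0.1, -16.3]
contact_force: [-0.3, -0.5, -0.3]
gripper_width: 0.0138
gripper_force: 25.0
```

```bash
cat > fin.py <<'E'
from plq import *
import sys
a=capture("scene");b=capture("top");s=get_state();p=s["tcp_pos"];print(p,s["eef_rot"],s["gripper_width"],s["time_s"])
for c,n in((a,"s"),(b,"t")):
    q=proj(c,np.array([p]))[0];print("tcp px",n,q.round(1))
    for g in regions_of(c,"plaque"):
        print(n,np.round(g["pixel"]),round(g["confidence"],2),g["pixels"].sum())
        if np.hypot(*(np.array(g["pixel"])-q))<15 and g["pixels"].sum()<1500: 
            x,f=fit([(c,g["pixels"].astype(float))],PL(p[2]-.0085),[p[0],p[1],-.28]);print("fit",x.round(4),np.degrees(x[2]),f)
q=proj(a,np.array([p]))[0].astype(int);A=cv2.resize(a["pixels"][q[1]-50:q[1]+60,q[0]-50:q[0]+50],(500,550),interpolation=cv2.INTER_CUBIC)
q=proj(b,np.array([p]))[0].astype(int);B=cv2.resize(b["pixels"][q[1]-55:q[1]+55,q[0]-30:q[0]+30],(300,550),interpolation=cv2.INTER_CUBIC)
cv2.imwrite(sys.argv[1],np.hstack([A,B]))
E
python3 fin.py pics/f1.png; python3 -c "
from plan import *
plan([(.5826,-.3167,.0435,-16.3,1,6)])"
```

```text
[ 0.5827705  -0.31615246  0.09753108] [ 1.79999972e+02 -7.37024330e-02 -1.62956049e+01] 0.013557691000237734 27.85
tcp px s [144.8 291.1]
s [143. 300.] 0.61 192
fit [ 0.5851 -0.325   0.3764] 21.563970664350585 1.8921772875816991
tcp px t [531.6 198.1]
t [189. 156.] 0.66 2578
[[[0.0, 0.01, 0.9], 0.0, 1], [[0.01, 0.01, 0.89], 0.0, 1], [[-0.0, 0.01, 0.9], 0.0, 1], [[0.0, 0.01, 0.89], 0.0, 1], [[0.0, 0.01, 0.9], 0.0, 1], [[0.01, 0.01, 0.9], 0.0, 1]]
end [ 0.5826 -0.3167  0.0435] -16.3 from [ 0.5826 -0.3161  0.0973] [-1.80e+02 -5.00e-02 -1.63e+01] 27.95
```

Emit:
jog_arm(
  moves=[
    [[0,0.01,1.2],0,1],
    [[0,0.01,1.2],0,1],
    [[0,0.01,1.0],0,1],
    [[0,0.01,0.8],0,1],
    [[0,0.01,0.6],0,1],
    [[0,0.01,0.3],0,1],
    [[0,0,0],0,1],
    [[0,0,0],0,1],
  ],
)

```text
time_s: 28.95
tcp_pos: [0.5825, -0.3167, 0.046]
eef_rot: [180.0, -0.0, -16.3]
contact_force: [0.7, 0.6, 0.2]
gripper_width: 0.0136
gripper_force: 25.0
```

```bash
python3 fin.py pics/f2.png
```

```text
[ 0.58242106 -0.31668233  0.04604598] [ 1.79999980e+02 -3.55407011e-02 -1.62966604e+01] 0.013612932115876561 29.05
tcp px s [153.5 304.4]
s [152. 315.] 0.54 154
fit [ 0.5828 -0.3248  0.3519] 20.16274720279483 2.299770817417876
s [470. 271.] 0.54 694
s [296. 300.] 0.5 1418
tcp px t [518.8 203.3]
```

View pics/f2.png

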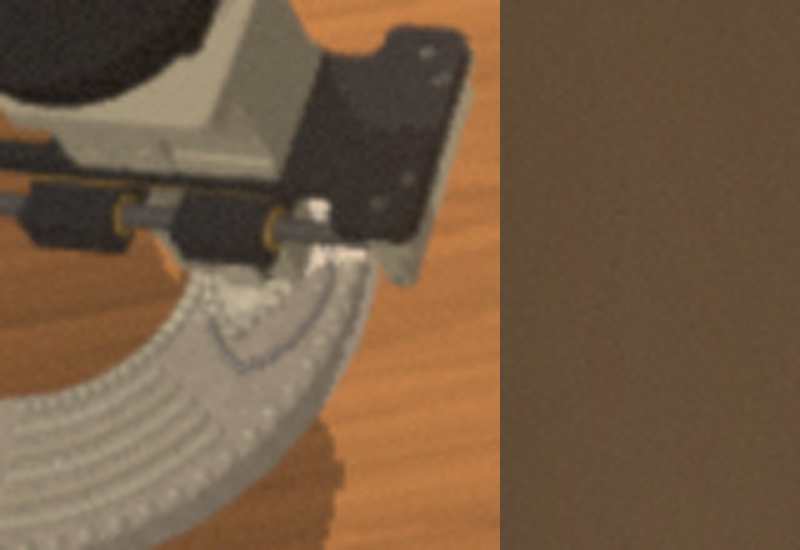

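The plaque's near tip shows at scene px about (150.5,321), above the outline's near end at (152,328). I'll compare this with the prediction.

Run:
```python
from plq import *
a=capture("scene")
f=lambda p:(np.array(p)+.5)/5-.5+[103,254]
print("pred tip px",proj(a,np.array([[.6132,-.3257,.037],[.6132,-.3257,.043]])).round(1).tolist(),"seen",f((238,335)))
t=plane(a,f((238,335)),.038)[0];w=plane(a,f((245,370)),.024)[0]
X=np.array([np.cos(np.radians(-16.3)),np.sin(np.radians(-16.3))]);Y=np.array([-X[1],X[0]])
print("tip",t,"wire end",w,"delta along/across",(w-t)[:2]@X,(w-t)[:2]@Y,"tip rel tcp",(t[:2]-[.5825,-.3167])@X,(t[:2]-[.5825,-.3167])@Y)
```

```text
pred tip px [[149.5, 322.3], [148.5, 320.9]] seen [150.2 320.6]
tip [ 0.61052323 -0.32425963  0.038     ] wire end [ 0.61791245 -0.3257822   0.024     ] delta along/across 0.007519550964473691 0.0006125430369444515 tip rel tcp 0.029018579358019027 0.0006094126449702933
```

Emit:
jog_arm(
  moves=[
    [[0.15,0,0],0,1],
    [[0,0,0.15],0,1],
    [[0,0,0.1],0,1],
    [[0,0,0],0,1],
    [[0,0,0],0,1],
    [[0,0,0],0,1],
    [[0,0,0],0,1],
  ],
)

```text
time_s: 30.08
tcp_pos: [0.5836, -0.3171, 0.0432]
eef_rot: [180.0, -0.0, -16.3]
contact_force: [0.0, 0.7, -1.0]
gripper_width: 0.0137
gripper_force: 25.0
```

```bash
python3 -c "
from plant import *
s=get_state();print(s['tcp_pos'],s['eef_rot'],s['gripper_force'],s['contact_force']);print(close_job())"
```

```text
[ 0.5836442  -0.31706472  0.04319848] [ 1.79999268e+02 -1.94541526e-03 -1.62994814e+01] 25.00016838312149 [ 0.04957037  0.66678266 -1.00218646]
the job is handed in; nothing more can be done
None
```

I handed the job in at 30 s with no verdict shown: the lid is open past upright, the knife is back on its rest, and the plaque is held about 1 cm above the seat, centred to an estimated 2–3 mm and turned to match the outline.

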